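# Bring the red-lidded jar to the front of a braked carousel and hold it

### The job

On the tilted jar carousel, twist the black brake knob anticlockwise until it clicks past its detent and stays released, then bring the jar with the red lid round to the yellow pointer at the front. Finish while still holding the carousel there, lined up and still, with the brake left off: it is out of balance and swings away if let go, and I shall refill the jar and set the brake myself. Leave the other things on the bench where they lie.

Things in the scene. Friction and masses are not known exactly. Their poses are not given: they have to be found in the camera images.
- carousel_base: Fixed stand of the jar carousel, grey round foot 220 mm across; origin under its centre on the bench, z up. Its -x axis is the front (roughly towards the robot), with the yellow pointer on a bracket. The brake housing, a grey post 56 mm across and 59 mm high, stands front left at (-122, +122) mm; the knob is on top.
- carousel: Plywood plate, 250 x 14 mm, with six jars (five white lids, one red) evenly spaced on a 90 mm radius; each can spin in its seat but not leave it. Origin on its turning axis at the underside, 70 mm above the bench; z is the turning axis. It leans 0.262 rad (15 degrees) down towards the stand's front and turns endlessly in a stiff greased bearing (about 0.12 Nm per rad/s).
- red_lid (a point): Middle of the red lid, on the jar's axis, 7 mm below the lid's top. Lid 44 mm across, 14 mm high, knurled; clear jar below it 42 mm across; lid top 59 mm above the plate's upper face. The jar's axis is parallel to the turning axis. Neighbouring lids are 90 mm away, centre to centre. Lined up when its y in the stand's frame is 0 and its x negative.
- pointer_tip (a point): Tip of the yellow cone-shaped pointer at the front of the stand, just outside the plate's rim, 40 mm above the bench and 126 mm in front of the stand's origin.
- brake_knob (a joint): Brake knob angle (rad), growing anticlockwise seen from above: 0 brake fully on, shoe pressed on the plate's rim; shoe clear from about 0.6. A sprung detent ball resists from 0.45 (up to about 0.2 Nm) to its crest at 0.75, then clicks over and keeps the knob beyond 1.0; end stop at 1.4. Left short of the crest the knob springs back.
- brake_knob_grip (a point): Grip point of the black knob, on its upright axis, 81 mm above the bench. The grip is an upright bar 48 mm long, 12 mm thick, 26 mm high (top 9 mm above this point) on a 50 mm disc whose top is 17 mm below this point. The point's x axis runs along the bar, z is the turning axis; it turns with the knob.
- dowel_box: Bystander: open cardboard box of wooden dowels, 95x70x34 mm.
- handle: Bystander: turned wooden handle, 96 mm long, lying on the bench.
- rule: Bystander: folding rule, 203 mm long, lying on the bench.
- carousel_hub (a point): Top of the spindle nut in the plate's middle (22 mm across, 16 mm above the plate). The jars are unequally full: once the brake is off the plate swings by itself for some seconds until its heavy side is lowest; the light red-lidded jar then rests 1.6 to 2.9 rad from the front. Holding it at the front takes 0.03 to 0.22 Nm about this axis.

How it is judged (in metres and radians):
On the way:
1. the brake knob is turned past its detent (value of joint brake_knob above 0.9 rad), for 0.2 s.
At the end, for the whole second after the job is handed in: The brake knob is past its detent (over 0.9 rad), the red lid's middle is at the front within 12 mm sideways of the line through the pointer, the carousel is still (under 0.06 rad/s), and the fingers are holding it (touching with over 0.4 N) (value of joint brake_knob above 0.9 rad and y of red_lid in the frame of carousel_base between -0.012 and 0.012 m and x of red_lid in the frame of carousel_base below -0.05 m and angular speed of carousel below 0.06 rad/s and contact force between the fingers and carousel above 0.4 N); the arm keeps its last pose, push and grip.
It fails at once if the dowel box is moved more than 30 mm (distance of dowel_box from where it was at the start of the episode above 0.03 m).
It fails at once if the turned handle is moved more than 30 mm (distance of handle from where it was at the start of the episode above 0.03 m).
It fails at once if the folding rule is moved more than 30 mm (distance of rule from where it was at the start of the episode above 0.03 m).
It also fails if it takes over 67 s, if anything falls off the work surface, if the arm or the gripper's body presses on something with over 40 N, if the wrist force passes 120 N, or if a joint passes its speed limit or range.

### The arm

A 6-joint arm with a two-finger parallel gripper is mounted at the origin on the work surface; the furniture and walls round the work are solid. World frame = base frame: x ahead of the robot, y to its left, z up, the work surface at z = 0. Lengths are in m, angles in degrees, forces in N, time in s.
With the tool pointing down it reaches from about 0.4 to 0.825 m from the base axis. Payload 7 kg.
Tool frame: the origin (TCP) lies at the very end of the fingers, on their centre line; the grasp point (between the pads) lies 19 mm behind it (ctrl.grip_depth is the distance from the TCP to the grasp point, in m); z points along the fingers, y is the line along which they close (so a half turn about z gives the same grasp; the last joint's range is limited). The gripper opens to 88 mm and grips with 3 to 60 N. Pads are 19 mm wide; open, the fingers measure 130 mm over their backs; the gripper's body (78 mm by 193 mm) begins 47 mm behind the grasp point.
Start: joints at [83.658, 20.546, 0.682, 0, -70.136, -16.507], TCP at [0.262, 0.622, 0.227] pointing down, gripper open.
Joint ranges: [-176.03, 176.03], [-82.01, 121.73], [-58.28, 71.71], [-173.87, 95.51], [-174.79, -0.11], [-173.66, 173.66]. Speed limits (degrees/s): [136.94, 136.94, 172.46, 180, 180, 180].

### API

Orientations are given as [roll, pitch, yaw] about the fixed x, y, z axes, in that order (R = Rz(yaw) Ry(pitch) Rx(roll)).
In Python, from plant import get_obs, eyes, ctrl, spotter gives the robot as it stands.
- The arm moves only by the shell command python3 -m crank 'ROWS'. ROWS is JSON, one flat list of numbers, 7 for each row, row after row: the turn, a rotation vector about the tool's x, y, z in rad, then the shift along the tool's x, y, z in mm, then the opening, from 0 (shut) to 1 (fully open). A call has 1 to 5 rows; each row shifts and turns the commanded pose from where the row before left it, along the tool's axes as they then stand; what a row does not reach is not made up. A row lasts 1/8 s, in which the tool goes at most 62.5 mm and 10.7 degrees, less where a joint would pass 70% of its speed; a pose out of reach is approached as far as the arm can. A call is refused whole if a number of a shift passes 62.5 or a number of a turn 0.188, either way. A call with a gripper value outside its range is refused whole. The fingers move at their own pace and stop on an object; the grip force is fixed at half the most. Time passes only in rows, so rows that do not move let the fingers close. It gives the time, the measured TCP pose, the force, the opening and the grip force at its end, in the units of the state.
- get_obs(): the state, without advancing time (a new reading comes with each control period).
- eyes.snapshot(name): name is "scene" or "top" or "wrist"; returns the picture (480x640x3 uint8, blue, green, red); there is no depth.
- eyes.camera_model(name): a dict with "fx", "fy", "cx", "cy" (pixels), "D" ([k1, k2, p1, p2, k3] as OpenCV has them; the pictures are not rectified), "extrinsics" (4x4, takes a point from camera to world coordinates). Camera axes: x right, y down, z forward; pixel columns grow to the right and rows downward; lengths in m; the calibration is good to about 2 mm. A picture is of the moment at which its call begins: read the wrist's pose just before it. camera_model takes no time and is no camera call; for the wrist camera it gives the pose at the moment of the call.
- ctrl.close_job(): hands the job in; it is judged then, once.
Trained networks look in the newest picture that a camera, given by its name, has taken for a name from the list of things; names that differ only in an ending like _2 or _b are one class to them, and where a whole thing is asked for, a point or a joint stands for the part that bears it (a point fixed in the world has none). Each returns a list of dicts, best first, with "p" (0 to 1); they miss things now and then, are a little off and sometimes report something else, mostly with a low value. They report only what shows in the picture. A call takes as long as a camera call.
- spotter.outline_of(camera, target): "region" (480x640 bool, what is visible of it) and "rect" ([left, top, width, height] in pixels, round what is visible of it).
- spotter.place_of(camera, target): "location" ([column, row] in pixels: a listed point, or the origin of a listed thing).
The state is a dict: "clock": time; "joint_pos": joint angles; "qvel": joint speeds; "tau": joint torques, N m; "tool_pos": TCP position; "orientation": TCP orientation; "force": force on the tool from outside, world axes, zero at the start; "moment": the same for the moment, N m; "opening": finger opening in m; "gripper_force": force on a finger pad.
Only numpy, scipy, OpenCV 4.12 (cv2) and the standard library are available. Lean on these libraries where they do the work, as an engineer would, in place of code of your own. Each camera call takes 0.05 s, during which the arm holds its last target. There are 200 camera calls.

## Working session

There is one attempt and no reset: what is moved stays moved. The work goes in short steps, Python scripts to look and compute and a shell command to move; the robot and the scene stay as the last step left them, time stands still between calls to the robot, and variables do not carry over. Pictures are saved under pics/ and viewed, at most 10 in all, crops included, and the job is handed in when it is done.

```bash
mkdir -p pics; ls; cat > h.py <<'E'
import numpy as np, cv2
from scipy.spatial.transform import Rotation as R
from plant import get_obs, eyes, ctrl, spotter
def ray(cam,uv,m=None):
    m=m or eyes.camera_model(cam)
    K=np.array([[m['fx'],0,m['cx']],[0,m['fy'],m['cy']],[0,0,1]])
    p=cv2.undistortPoints(np.array([[uv]],float),K,np.array(m['D'],float))[0,0]
    E=np.array(m['extrinsics']); d=E[:3,:3]@np.array([p[0],p[1],1]); return E[:3,3],d/np.linalg.norm(d)
def atz(cam,uv,z,m=None):
    o,d=ray(cam,uv,m); return o+d*(z-o[2])/d[2]
def tri(rays):
    A=0;b=0
    for o,d in rays:
        P=np.eye(3)-np.outer(d,d);A=A+P;b=b+P@o
    return np.linalg.solve(A,b)
def pose():
    s=get_obs(); return np.array(s['tool_pos']),R.from_euler('xyz',s['orientation'],degrees=True)
E
python3 - <<'E'
from h import *
np.set_printoptions(precision=3,suppress=True)
ims={c:eyes.snapshot(c) for c in('scene','top')}
for c in ims: cv2.imwrite(f'pics/{c}0.png',ims[c])
for n in ['carousel_base','carousel_hub','red_lid','pointer_tip','brake_knob_grip','dowel_box','handle','rule']:
    rs=[]
    for c in ims:
        r=spotter.place_of(c,n)
        if r: print(n,c,[(np.round(q['location'],1),round(q['p'],2)) for q in r[:2]]); rs.append(ray(c,r[0]['location']))
    if len(rs)==2: print('   ',tri(rs))
s=get_obs(); print(s)
E
```

```text
pics
carousel_base scene [(array([332.8, 244.8]), 0.95), (array([208.7, 195.2]), 0.16)]
carousel_base top [(array([321.6, 207.2]), 0.7), (array([284.1, 190.3]), 0.65)]
    [ 0.573  0.042 -0.01 ]
carousel_hub scene [(array([333.3, 220.9]), 0.69)]
carousel_hub top [(array([329. , 208.4]), 0.67)]
    [0.552 0.029 0.109]
red_lid scene [(array([310.3, 185.7]), 0.86)]
red_lid top [(array([283. , 190.4]), 0.74)]
    [0.586 0.12  0.147]
pointer_tip scene [(array([312.1, 270.8]), 0.92), (array([212.4, 197.5]), 0.23)]
pointer_tip top [(array([331.7, 264.3]), 0.63)]
    [0.441 0.02  0.043]
brake_knob_grip scene [(array([261.1, 242.9]), 0.91)]
brake_knob_grip top [(array([276.2, 270.9]), 0.56)]
    [0.424 0.143 0.081]
dowel_box scene [(array([210.1, 195.1]), 0.76)]
dowel_box top [(array([157.3, 233.3]), 0.84), (array([327.3, 207.4]), 0.26)]
    [0.518 0.416 0.01 ]
handle scene [(array([405.9, 348.9]), 0.82)]
handle top [(array([450.8, 276.9]), 0.88), (array([158.8, 237. ]), 0.55)]
    [ 0.408 -0.25   0.001]
rule scene [(array([456.7, 302.6]), 0.92)]
rule top [(array([465.2, 198.4]), 0.8), (array([325.2, 203.7]), 0.68)]
    [ 0.59  -0.295 -0.015]
{'clock': 0.9, 'joint_pos': array([ 83.658,  20.544,   0.683,  -0.002, -70.136, -16.508]), 'qvel': array([-0.018, -0.067, -0.008, -0.037, -0.007,  0.077]), 'tau': array([ -0.002, -58.235,  29.329,   7.002,   0.013,  -0.   ]), 'tool_pos': array([0.262, 0.622, 0.227]), 'orientation': array([-179.998,    0.002,  -22.851]), 'force': array([-0.107,  0.336,  0.598]), 'moment': array([-0.066,  0.003, -0.018]), 'gripper_force': 0.0, 'opening': 0.08788315606079758}
```

View pics/scene0.png

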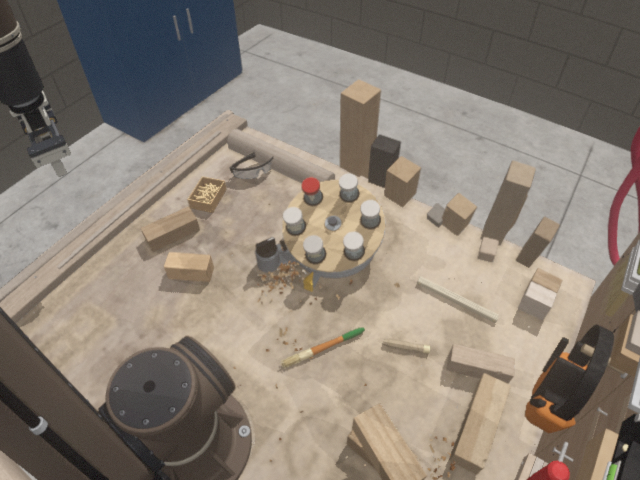

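View pics/top0.png

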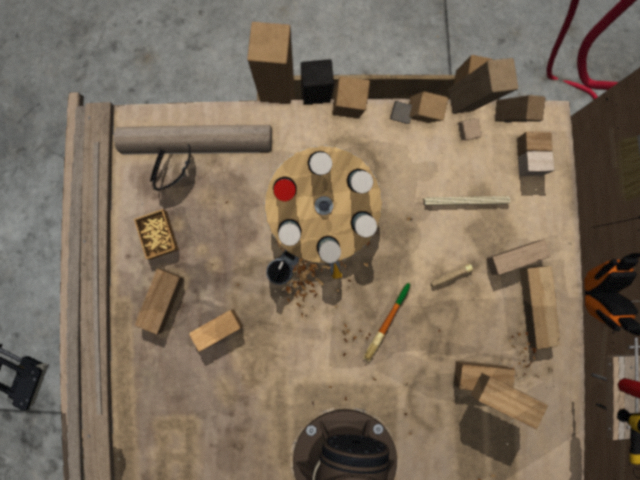

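The scene view shows the carousel with the red lid at the left rear (311,186) and the knob at (267,245). In the top view the hub is at (324,205), the red lid at (285,189), the pointer at (337,271) and the knob at (279,269). The bystanders are well clear. Next I move above the knob and look with the wrist camera.

```bash
python3 -m crank '[0,0,0,37,42,0,1, 0,0,0,37,42,0,1, 0,0,0,37,42,0,1, 0,0,0,37,42,0,1, 0,0,0,37,42,0,1]' && python3 -m crank '[0,0,0,37,42,0,0.5, 0,0,0,37,42,0,0.5, 0,0,0,37,42,0,0.5, 0,0,0,37,42,0,0.5, 0,0,0,0,0,0,0.5]'
python3 - <<'E'
from h import *
np.set_printoptions(precision=3,suppress=True)
m=eyes.camera_model('wrist'); p,r=pose(); E=np.array(m['extrinsics'])
print('pose',p,r.as_euler('xyz',degrees=True),'cam in tool',r.inv().apply(E[:3,3]-p),'\n',r.as_matrix().T@E[:3,:3])
im=eyes.snapshot('wrist'); cv2.imwrite('pics/w1.png',im)
for n,z in [('brake_knob_grip',.081),('pointer_tip',.04)]:
    for q in spotter.place_of('wrist',n)[:2]: print(n,q['location'],q['p'],atz('wrist',q['location'],z,m))
# base pose from top-camera with known heights
mt=eyes.camera_model('top')
print('top pointer',atz('top',[337,271],.04,mt),atz('top',[331.7,264.3],.04,mt),'knob',atz('top',[276.2,270.9],.081,mt),'hub',atz('top',[324,205],.099,mt))
print(get_obs()['clock'],get_obs()['joint_pos'])
E
```

```text
clock: 1.52
tool_pos: [0.3514, 0.3549, 0.2268]
orientation: [-180.0, -0.0, -22.8]
force: [0.1, -0.2, 0.6]
opening: 0.0872
gripper_force: 0.0
clock: 2.15
tool_pos: [0.4227, 0.1413, 0.2268]
orientation: [-180.0, -0.0, -23.1]
force: [0.8, 0.2, -0.3]
opening: 0.0457
gripper_force: 0.0
pose [0.423 0.141 0.227] [-179.982   -0.015  -23.113] cam in tool [ 0.072 -0.001 -0.158] 
 [[ 0.    -0.964 -0.265]
 [ 1.     0.     0.001]
 [-0.001 -0.265  0.964]]
brake_knob_grip [331.1, 222.6] 0.77 [0.426 0.134 0.081]
pointer_tip [427.7, 153.8] 0.56 [0.445 0.02  0.04 ]
top pointer [0.424 0.012 0.04 ] [0.439 0.023 0.04 ] knob [0.426 0.141 0.081] hub [0.561 0.039 0.099]
2.3 [ 44.342  -1.676 -26.597  -0.002 -65.045  22.779]
```

View pics/w1.png

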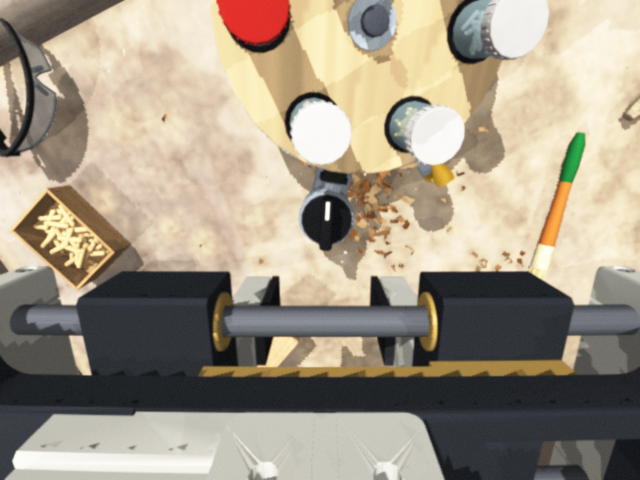

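The wrist view shows the knob disc centred at about (327,218). Its bar runs up-down in the image, along tool x, from (327,200) to (326,248). The white lids are at (320,130) and (437,135), the red lid at (253,15) and the pointer at (440,175).

```bash
python3 - <<'E'
from h import *
np.set_printoptions(precision=4,suppress=True)
m=eyes.camera_model('wrist'); p,r=pose(); im=cv2.imread('pics/w1.png')
o=spotter.outline_of('wrist','brake_knob')
for q in o[:2]: print(q['p'],q['rect'])
g=im[180:262,290:365].max(2)<60
n,l,st,c=cv2.connectedComponentsWithStats(g.astype(np.uint8)); 
for i in range(1,n):
    if st[i,4]>60: print(st[i]+[290,180,0,0,0],c[i]+[290,180])
print('disc',atz('wrist',[327,218],.064,m),'barends',atz('wrist',[327,199],.09,m),atz('wrist',[326,249],.09,m))
k=(atz('wrist',[327,199],.09,m)+atz('wrist',[326,249],.09,m))/2
print('bar mid',k,'in tool mm',1e3*r.inv().apply(np.array([.425,.137,.072])-p),1e3*r.inv().apply(k-p))
G=g; print('\n'.join(''.join('#' if v else '.' for v in row[::2]) for row in G[::3]))
E
```

```text
0.71 [301.5, 194.0, 51.8, 56.8]
[323 180  25   4  67] [337.3582 181.0896]
[ 303  195   48   55 1780] [326.4629 220.7197]
disc [0.4283 0.1399 0.064 ] barends [0.449  0.1314 0.09  ] [0.4068 0.1501 0.09  ]
bar mid [0.4279 0.1408 0.09  ] in tool mm [  5.3791   6.0006 154.746 ] [  6.6132   1.3561 136.7488]
.................############.........
........................#####.........
......................................
......................................
......................................
..................###.................
.............############.............
...........#######..#######...........
.........#########...#######..........
........##########...########.........
........#########....#########........
.......##########....#########........
.......##########....##########.......
.......##########...###########.......
.......########################.......
.......########################.......
.......#######################........
........#####################.........
.........###################..........
...........################...........
.............############.............
...............#######................
...............######.................
.................###..................
......................................
......................................
......................................
......................................
```

```bash
python3 -m crank '[0,0,0.015,6,1.5,40,0.45, 0,0,0,0,0,40,0.45, 0,0,0,0,0,40,0.45, 0,0,0,0,0,25,0.45, 0,0,0,0,0,10,0.45]' && python3 -m crank '[0,0,0,0,0,0,0.45, 0,0,0,0,0,0,0, 0,0,0,0,0,0,0, 0,0,0,0,0,0,0, 0,0,0,0,0,0,0]'
```

```text
clock: 2.98
tool_pos: [0.4263, 0.1412, 0.0702]
orientation: [179.9, 0.1, -23.6]
force: [0.8, 0.2, -0.3]
opening: 0.0395
gripper_force: 0.0
clock: 3.6
tool_pos: [0.4261, 0.1384, 0.0719]
orientation: [179.8, 0.0, -23.7]
force: [-1.7, -9.6, 8.6]
opening: 0.0118
gripper_force: 30.0
```

```bash
python3 -m crank '[0,0,0,0,2,0,0, 0,0,-0.18,0,0,0,0, 0,0,-0.18,0,0,0,0, 0,0,-0.18,0,0,0,0, 0,0,-0.18,0,0,0,0]' && python3 -m crank '[0,0,-0.18,0,0,0,0, 0,0,-0.18,0,0,0,0, 0,0,-0.14,0,0,0,0, 0,0,0,0,0,0,0, 0,0,0,0,0,0,0]'; python3 -c "
from h import *
print(get_obs()['moment'])"
```

```text
clock: 4.22
tool_pos: [0.4261, 0.1382, 0.0719]
orientation: [180.0, 0.0, 17.9]
force: [-0.1, -3.2, 4.7]
opening: 0.0115
gripper_force: 30.0
clock: 4.85
tool_pos: [0.4262, 0.1382, 0.0719]
orientation: [180.0, 0.0, 46.0]
force: [-1.5, -3.8, 6.9]
opening: 0.0118
gripper_force: 30.0
[-1.71010408  0.47230579 -0.06853677]
```

```bash
python3 -m crank '[0,0,0,0,0,0,0.5, 0,0,0,0,0,0,0.5, 0,0,0,0,0,-20,0.5, 0,0,0,0,0,-50,0.5, 0,0,0,0,0,-50,0.5]' && python3 -m crank '[0,0,0.18,0,0,-50,0.75, 0,0,0.18,0,0,-20,0.75, 0,0,0.18,0,0,0,0.75, 0,0,0.1,0,0,0,0.75, 0,0,0,0,0,0,0.75]'
cat >> h.py <<'E'
YAW=np.deg2rad(9.8); B=np.array([.565,.041,0]); t=0.262
RB=R.from_euler('z',YAW)*R.from_euler('y',-t)   # carousel zero frame: x back, z axis leaning to -x
O=B+[0,0,.07]
def lid(phi,h=.066): # phi from front, growing anticlockwise seen from above
    return O+RB.apply([-.09*np.cos(phi),-.09*np.sin(phi),h])
def phi_of(cam,uv,m=None,h=.066):
    o,d=ray(cam,uv,m); n=RB.apply([0,0,1]); P=o+d*(((O+n*h-o)@n)/(d@n)); q=RB.inv().apply(P-O); return np.arctan2(-q[1],-q[0]),np.hypot(q[0],q[1]),P
E
python3 - <<'E'
from h import *
np.set_printoptions(precision=4,suppress=True)
ims={}
for c in ('top','scene'):
    ims[c]=eyes.snapshot(c)
    for n in ('red_lid','brake_knob_grip','carousel_hub'):
        for q in spotter.place_of(c,n)[:1]:
            print(get_obs()['clock'],c,n,np.round(q['location']),round(q['p'],2),phi_of(c,q['location']) if n=='red_lid' else '')
cv2.imwrite('pics/two.png',np.hstack([cv2.resize(ims['top'][120:320,220:420],(400,400)),cv2.resize(ims['scene'][140:300,230:430],(400,400))]))
E
```

```text
clock: 5.48
tool_pos: [0.4263, 0.139, 0.1929]
orientation: [-180.0, 0.0, 46.1]
force: [0.9, 0.5, -0.1]
opening: 0.0438
gripper_force: 0.0
clock: 6.1
tool_pos: [0.4264, 0.1392, 0.2616]
orientation: [-180.0, -0.0, 9.5]
force: [-0.2, 0.1, 0.3]
opening: 0.0655
gripper_force: 0.0
6.2 top red_lid [337. 168.] 0.82 (np.float64(2.672739063049684), np.float64(0.08442980718558733), array([0.6263, 0.0129, 0.1533]))
6.3 top carousel_hub [328. 206.] 0.75 
6.4 scene red_lid [361. 188.] 0.96 (np.float64(2.6757733584581014), np.float64(0.09764829357418257), array([0.6387, 0.0092, 0.1563]))
6.45 scene brake_knob_grip [261. 242.] 0.83
```

View pics/two.png

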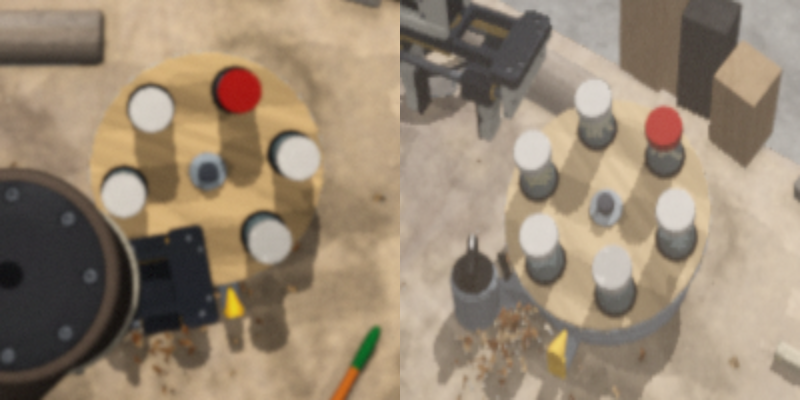

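Both views agree: the red lid is now at the back right (about 2.67 rad round from the front) and the knob looks turned. Next I move over the back of the carousel and tilt the tool along the turning axis while the plate settles.

```bash
python3 -m crank '[0,0,0,42,38,0,0.8, 0,0,0,42,38,0,0.8, 0,0,0,42,38,0,0.8, 0,0,0,42,38,0,0.8, 0,0.131,0,0,0,0,0.8]' && python3 -m crank '[0,0.131,0,0,0,0,0.8, 0,0,0,0,0,0,0.8, 0,0,0,0,0,0,0.8, 0,0,0,0,0,0,0.8, 0,0,0,0,0,0,0.8]'
cat > look.py <<'E'
from h import *
import sys
np.set_printoptions(precision=4,suppress=True)
for c in sys.argv[1:]:
    m=eyes.camera_model(c); im=eyes.snapshot(c); cv2.imwrite(f"pics/{c}_{get_obs()['clock']:.2f}.png",im)
    for n in ('red_lid','pointer_tip','brake_knob_grip','carousel_hub'):
        for q in spotter.place_of(c,n)[:1]:
            ph=phi_of(c,q['location'],m,{'carousel_hub':.03}.get(n,.066))
            print(f"{get_obs()['clock']:.2f}",c,n,np.round(q['location'],1),round(q['p'],2),ph if n[0]=='r' else ph[2] if n[0]=='c' else atz(c,q['location'],.04 if n[0]=='p' else .081,m))
print('expected hub',O+RB.apply([0,0,.03]))
p,r=pose(); print('pose',p,r.as_euler('xyz',degrees=True),'tool z vs axis',r.inv().apply(RB.apply([0,0,-1])))
E
python3 look.py wrist scene
```

```text
clock: 7.12
tool_pos: [0.6221, 0.0153, 0.2536]
orientation: [179.9, -6.9, 9.3]
force: [-1.9, -0.3, -1.1]
opening: 0.07
gripper_force: 0.0
clock: 7.75
tool_pos: [0.6178, 0.017, 0.2616]
orientation: [180.0, -15.0, 9.5]
force: [-0.7, -0.6, 0.4]
opening: 0.0701
gripper_force: 0.0
7.85 wrist red_lid [347.9 260.6] 0.94 (np.float64(2.5524022232759798), np.float64(0.09418973509925303), array([ 0.6316, -0.0006,  0.154 ]))
7.90 wrist pointer_tip [350.3 260.5] 0.36 [ 0.6261 -0.0126  0.04  ]
8.10 scene red_lid [310.7 272.6] 0.74 (np.float64(0.11934288686804041), np.float64(0.15163418333155101), array([ 0.4079, -0.0045,  0.0948]))
8.15 scene pointer_tip [310.2 272.5] 0.87 [0.4394 0.0198 0.04  ]
8.25 scene carousel_hub [332.7 217.5] 0.55 [0.5657 0.0403 0.1012]
expected hub [0.5573 0.0397 0.099 ]
pose [0.6172 0.0167 0.2616] [179.9994 -15.0133   9.5231] tool z vs axis [-0.     -0.0013  1.    ]
```

```bash
Z='[0,0,0,0,0,0,0.8, 0,0,0,0,0,0,0.8, 0,0,0,0,0,0,0.8, 0,0,0,0,0,0,0.8, 0,0,0,0,0,0,0.8]'; python3 -m crank '[0,0,0,0,0,0,0.8, 0,0,0,0,0,0,0.8, 0,0,0,0,0,0,0.8, 0,0,0,0,0,0,0.8, 0,0,0,0,0,0,0.8]' >/dev/null; python3 look.py wrist; python3 -m crank '[0,0,0,0,0,0,0.8, 0,0,0,0,0,0,0.8, 0,0,0,0,0,0,0.8, 0,0,0,0,0,0,0.8, 0,0,0,0,0,0,0.8]' >/dev/null; python3 look.py wrist
```

```text
expected hub [0.5573 0.0397 0.099 ]
pose [0.6172 0.0167 0.2616] [-179.9982  -15.0123    9.5234] tool z vs axis [-0.     -0.0012  1.    ]
9.85 wrist red_lid [351.4 261.5] 0.79 (np.float64(2.516582781224056), np.float64(0.09479361586608716), array([ 0.6308, -0.0039,  0.1537]))
10.00 wrist carousel_hub [295.8 304.7] 0.52 [0.577  0.0385 0.1041]
expected hub [0.5573 0.0397 0.099 ]
pose [0.6172 0.0167 0.2616] [179.9995 -15.0121   9.5238] tool z vs axis [-0.     -0.0013  1.    ]
```

```bash
ls pics; cp pics/wrist_9.85.png pics/w3.png 2>/dev/null || cp $(ls -t pics/wrist_* | head -1) pics/w3.png
```

```text
scene0.png
scene_8.05.png
top0.png
two.png
w1.png
wrist_7.80.png
wrist_8.93.png
wrist_9.80.png
```

View pics/w3.png

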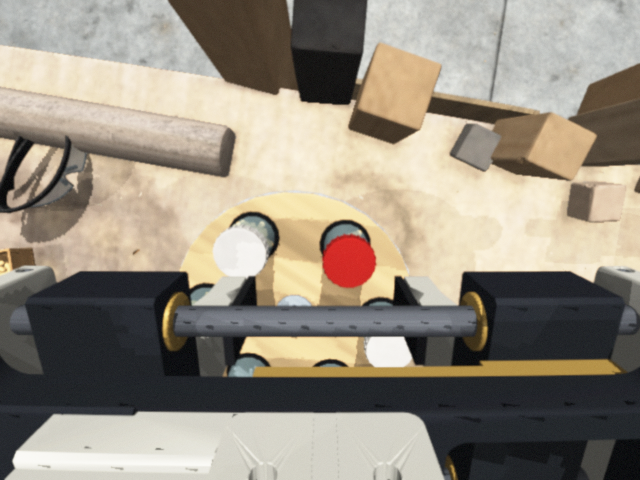

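The wrist view shows the red lid's top centred at (349,261) and a white neighbour at (241,252). The gaps are clear for the fingers. I compute the offset and go down.

```bash
python3 - <<'E'
from h import *
np.set_printoptions(precision=4,suppress=True)
m=eyes.camera_model('wrist'); p,r=pose()
Q=[]
for uv in ([349,261],[241,252]):
    f=phi_of('wrist',uv,m,.073); Q.append(RB.inv().apply(f[2]-O)[:2]); print(f)
a,b=Q; d=b-a; print('dist',np.linalg.norm(d))
u=d/np.linalg.norm(d); 
for s in (1,-1): print('centre off',(a+b)/2+s*.0779*np.array([-u[1],u[0]]))
P=phi_of('wrist',[349,261],m,.073)[2]; n=RB.apply([0,0,1])
tcp=P-n*(.007+ctrl.grip_depth)
print('tcp target',tcp,'tool mm',1e3*r.inv().apply(tcp-p))
E
```

```text
(np.float64(2.5556373254079574), np.float64(0.09567386475178564), array([ 0.6312, -0.0012,  0.1612]))
(np.float64(-2.768006271789566), np.float64(0.09427584410175086), array([0.6241, 0.0861, 0.1632]))
dist 0.08768498108738075
centre off [ 0.0062 -0.0021]
centre off [ 0.1613 -0.0164]
tcp target [ 0.6378 -0.0001  0.1362] tool mm [-15.4903  19.9924 125.6056]
```

```bash
sed -i 's/B=np.array(\[.565,.041,0\])/B=np.array([.570,.040,0])/' h.py; python3 -m crank '[0,0,0,-15.5,20,10,0.8, 0,0,0,0,0,40,0.8, 0,0,0,0,0,40,0.8, 0,0,0,0,0,25,0.8, 0,0,0,0,0,10,0.8]' && python3 -m crank '[0,0,0,0,0,0,0.8, 0,0,0,0,0,0,0.0, 0,0,0,0,0,0,0, 0,0,0,0,0,0,0, 0,0,0,0,0,0,0]'
cat > st.py <<'E'
from h import *
np.set_printoptions(precision=4,suppress=True)
p,r=pose(); g=p-r.apply([0,0,1])*ctrl.grip_depth; q=RB.inv().apply(g-O); s=get_obs()
print('clock',s['clock'],'grasp in carousel frame',q,'phi',np.arctan2(-q[1],-q[0]),'rad',np.hypot(q[0],q[1]),'F tool',r.inv().apply(s['force']),'open',s['opening'],'base-frame y',R.from_euler('z',-YAW).apply(g-B)[1],'j',s['joint_pos'])
E
python3 st.py
```

```text
clock: 10.62
tool_pos: [0.6372, -0.0003, 0.1351]
orientation: [180.0, -14.9, 9.5]
force: [1.3, 0.2, 0.2]
opening: 0.0701
gripper_force: 0.0
clock: 11.25
tool_pos: [0.6379, -0.0001, 0.1376]
orientation: [180.0, -15.1, 9.5]
force: [-1.5, 0.0, 3.8]
opening: 0.0429
gripper_force: 30.0
clock 11.25 grasp in carousel frame [ 0.0756 -0.051   0.0685] phi 2.5473898860982995 rad 0.09117937125354242 F tool [-0.4793 -0.2757 -4.0244] open 0.04292934065742811 base-frame y -0.05104662050835055 j [ 18.9656  13.2476 -25.8795   4.1538 -36.0622  77.5269]
```

```bash
python3 - <<'E'
import numpy as np
f=np.linspace(2.547,0,21); P=np.c_[-90*np.cos(f),90*np.sin(f)]
print(np.round(np.diff(np.round(P,1),axis=0),1).tolist())
E
```

```text
[[-7.1, 9.1], [-8.1, 8.1], [-9.0, 7.0], [-9.9, 5.8], [-10.5, 4.5], [-11.1, 3.1], [-11.3, 1.7], [-11.4, 0.2], [-11.4, -1.2], [-11.2, -2.6], [-10.7, -4.1], [-10.1, -5.4], [-9.3, -6.6], [-8.5, -7.7], [-7.4, -8.8], [-6.2, -9.6], [-4.9, -10.3], [-3.6, -10.9], [-2.2, -11.3], [-0.7, -11.4]]
```

```bash
python3 -m crank '[0,0,0,-7.1,9.1,0,0, 0,0,0,-8.1,8.1,0,0, 0,0,0,-9,7,0,0, 0,0,0,-9.9,5.8,0,0, 0,0,0,-10.5,4.5,0,0]' && python3 st.py && python3 -m crank '[0,0,0,-11.1,3.1,0,0, 0,0,0,-11.3,1.7,0,0, 0,0,0,-11.4,0.2,0,0, 0,0,0,-11.4,-1.2,0,0, 0,0,0,-11.2,-2.6,0,0]' && python3 st.py
```

```text
clock: 11.88
tool_pos: [0.6008, -0.0408, 0.1257]
orientation: [-179.9, -15.1, 9.5]
force: [-4.0, 9.8, 6.1]
opening: 0.0432
gripper_force: 30.0
clock 11.875 grasp in carousel frame [ 0.0304 -0.0848  0.0683] phi 1.9147716116429123 rad 0.09012194687685637 F tool [ -0.6832 -10.3686  -6.4526] open 0.04317643854887545 base-frame y -0.08484273964833526 j [ 15.6905  10.9933 -30.251    2.7721 -33.7694  81.7245]
clock: 12.5
tool_pos: [0.5491, -0.0504, 0.1117]
orientation: [-179.9, -15.3, 9.6]
force: [4.5, 9.2, 0.3]
opening: 0.0431
gripper_force: 30.0
clock 12.5 grasp in carousel frame [-0.024  -0.0855  0.0684] phi 1.2970518594320088 rad 0.08883994119755194 F tool [ 5.8002 -8.3102  1.287 ] open 0.04310297267216757 base-frame y -0.08553201930339549 j [ 16.3425   7.3679 -37.5338   3.4734 -29.9524  80.4381]
```

```bash
python3 -m crank '[0,0,0,-10.7,-5.1,0,0, 0,0,0,-10.1,-5.4,0,0, 0,0,0,-9.3,-6.6,0,0, 0,0,0,-8.5,-7.7,0,0, 0,0,0,-7.4,-8.8,0,0]' && python3 st.py && python3 -m crank '[0,0,0,-6.2,-9.6,0,0, 0,0,0,-4.9,-10.3,0,0, 0,0,0,-3.6,-10.9,0,0, 0,0,0,-2.2,-10,0,0, 0,0,0,0,-8,0,0]' && python3 -m crank '[0,0,0,0,0,0,0, 0,0,0,0,0,0,0]' && python3 st.py && python3 look.py scene wrist
```

```text
clock: 13.12
tool_pos: [0.4986, -0.0249, 0.0995]
orientation: [-180.0, -15.2, 9.6]
force: [4.9, 0.9, 6.0]
opening: 0.043
gripper_force: 30.0
clock 13.125 grasp in carousel frame [-0.0711 -0.0518  0.0684] phi 0.6300494345046046 rad 0.08795294462124614 F tool [ 6.3631 -0.0446 -4.4838] open 0.04295896178125578 base-frame y -0.05182052943696036 j [ 22.2442   3.2517 -46.0118   7.4742 -26.1231  71.0187]
clock: 13.75
tool_pos: [0.4741, 0.0204, 0.0952]
orientation: [180.0, -15.1, 9.6]
force: [2.0, -2.0, 11.2]
opening: 0.0426
gripper_force: 30.0
clock: 14.0
tool_pos: [0.4742, 0.0202, 0.0952]
orientation: [180.0, -15.1, 9.6]
force: [1.1, -0.5, 10.8]
opening: 0.043
gripper_force: 30.0
clock 14.0 grasp in carousel frame [-0.088  -0.0032  0.0685] phi 0.0366482061591953 rad 0.08804299801198523 F tool [  3.7409   0.6555 -10.1756] open 0.04302403868149182 base-frame y -0.0032258957169249694 j [ 30.2855   0.905  -51.3593  13.0451 -24.1215  58.0103]
14.10 scene red_lid [319.1 244.1] 0.7 (np.float64(0.07120297066776116), np.float64(0.08538048628418486), array([0.4731, 0.0171, 0.1117]))
14.15 scene pointer_tip [312.4 270.8] 0.95 [0.4462 0.0183 0.04  ]
14.20 scene brake_knob_grip [259.2 239. ] 0.79 [0.4287 0.1569 0.081 ]
14.25 scene carousel_hub [329.2 219.8] 0.69 [0.5575 0.0448 0.098 ]
14.35 wrist red_lid [324.8 314.3] 0.8 (np.float64(0.03924659053667932), np.float64(0.0902422576922986), array([0.4679, 0.0188, 0.1104]))
14.50 wrist carousel_hub [313.4 118.3] 0.66 [0.5615 0.0403 0.0988]
expected hub [0.5623 0.0387 0.099 ]
pose [0.4742 0.02   0.0952] [179.9946 -15.1039   9.5556] tool z vs axis [-0.0016 -0.0012  1.    ]
```

```bash
python3 -m crank '[0,0,0,0,-2.5,0,0, 0,0,0,0,0,0,0, 0,0,0,0,0,0,0, 0,0,0,0,0,0,0]' && python3 st.py && python3 - <<'E'
from h import *
a=eyes.snapshot('wrist'); b=eyes.snapshot('scene')[170:330,210:410]
cv2.imwrite('pics/fin.png',np.hstack([cv2.resize(a,(480,360)),cv2.resize(b,(320,256))[0:256]]) if 0 else np.vstack([np.hstack([cv2.resize(a,(400,300)),cv2.resize(b,(375,300),interpolation=cv2.INTER_CUBIC)])]))
E
```

```text
clock: 15.0
tool_pos: [0.4737, 0.0224, 0.0952]
orientation: [180.0, -15.1, 9.6]
force: [0.8, -1.2, 10.8]
opening: 0.043
gripper_force: 30.0
clock 15.0 grasp in carousel frame [-0.088  -0.0009  0.0685] phi 0.010317676151722754 rad 0.08805146587379896 F tool [  3.4095   1.3703 -10.2949] open 0.043001044460916286 base-frame y -0.0009084703909188366 j [ 30.6414   0.8633 -51.4916  13.2901 -24.0927  57.4127]
```

View pics/fin.png

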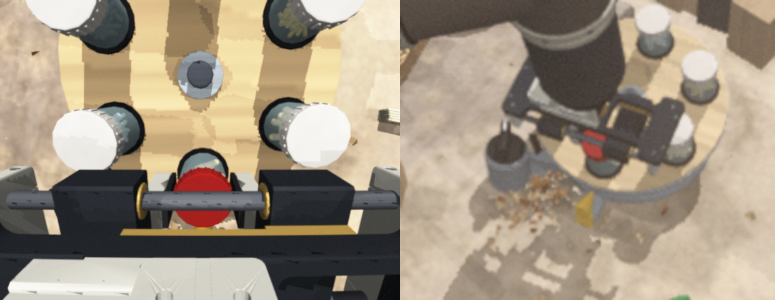

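The wrist view is symmetric: the hub is at column 200, the red lid at 203, and the neighbouring lids at about 85 and 312. The plate is therefore lined up with the stand's front. The scene view shows the pointer directly in front of the held red lid, and the knob still turned. The carousel swung freely after I let the knob go, so it is past its detent.

```bash
python3 -c "
from h import *
print(ctrl.close_job())"
```

```text
the job is handed in; nothing more can be done
None
```

I handed the job in with the brake off and the red-lidded jar held still at the pointer, about 1 mm off the line by my measurement; the hand-in call gave no verdict.

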